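Stroke the floats of a carburettor bank

TASK

The bank of four carburettors lies upside down with its bowls off. Check that the floats move freely: starting at the end with the brass fuel spigot, run your fingertips along the row of four drum-shaped brass floats in one light sweep, so that each in turn dips a few millimetres and springs back, and lift off only when you have passed over the last one. Be gentle: no float may be forced far down, and the bank and everything else on the bench stay where they are; pick nothing up.

Things in the scene. Friction and masses are not known exactly. Their poses are not given: they have to be found in the camera images.
- bank: upside-down bank of 4 aluminium carburettors, about 1.8 kg, loose on the bench, any yaw: 205 mm long in y, 90 mm in x. Origin: centre of its underside, on the bench; z up. Brass drum floats in a row at x = -8 mm: float 1 at y = +75, then +25, -25, float 4 at -75 mm. The fuel spigot sticks out of the +y end, a dark throttle disc closes the -y end. Flanges under the floats at z = 56 mm
- spigot_tip (a point): free end of the brass fuel spigot (10 mm thick, 38 mm long, 36 mm above the bench) which marks the end where the sweep starts
- float1_top (a point): highest point (middle of the crest) of float 1, the one at the spigot end: a brass drum of 44 mm diameter and 32 mm length lying across the row, axis along the bank's x; its crest is 116 mm above the bench at rest, and 6 mm of air separates it from its neighbour. Moves with the float
- float2_top (a point): highest point (middle of the crest) of float 2: a brass drum of 44 mm diameter and 32 mm length lying across the row, axis along the bank's x; its crest is 116 mm above the bench at rest, and 6 mm of air separates it from its neighbour. Moves with the float
- float3_top (a point): highest point (middle of the crest) of float 3: a brass drum of 44 mm diameter and 32 mm length lying across the row, axis along the bank's x; its crest is 116 mm above the bench at rest, and 6 mm of air separates it from its neighbour. Moves with the float
- float4_top (a point): highest point (middle of the crest) of float 4, the last one, at the throttle-disc end: a brass drum of 44 mm diameter and 32 mm length lying across the row, axis along the bank's x; its crest is 116 mm above the bench at rest, and 6 mm of air separates it from its neighbour. Moves with the float
- float1 (a joint): angle of float 1 about its hinge, 38 mm to the bank's +x side of the crest: 0 at rest, up; grows as it is pressed down, 0.1 = 3.8 mm at the crest; springs back. About 1 N starts it, 2 to 4 N gives 0.1, 5 to 9 N gives 0.3. A dip over 0.06 is a check; over 0.30 (11 mm) bends it. A fingertip sliding along the row 3 to 5 mm below the resting crests rides over each drum
- float2 (a joint): angle of float 2 about its hinge, 38 mm to the bank's +x side of the crest: 0 at rest, up; grows as it is pressed down, 0.1 = 3.8 mm at the crest; springs back. About 1 N starts it, 2 to 4 N gives 0.1, 5 to 9 N gives 0.3. A dip over 0.06 is a check; over 0.30 (11 mm) bends it. A fingertip sliding along the row 3 to 5 mm below the resting crests rides over each drum
- float3 (a joint): angle of float 3 about its hinge, 38 mm to the bank's +x side of the crest: 0 at rest, up; grows as it is pressed down, 0.1 = 3.8 mm at the crest; springs back. About 1 N starts it, 2 to 4 N gives 0.1, 5 to 9 N gives 0.3. A dip over 0.06 is a check; over 0.30 (11 mm) bends it. A fingertip sliding along the row 3 to 5 mm below the resting crests rides over each drum
- float4 (a joint): angle of float 4 about its hinge, 38 mm to the bank's +x side of the crest: 0 at rest, up; grows as it is pressed down, 0.1 = 3.8 mm at the crest; springs back. About 1 N starts it, 2 to 4 N gives 0.1, 5 to 9 N gives 0.3. A dip over 0.06 is a check; over 0.30 (11 mm) bends it. A fingertip sliding along the row 3 to 5 mm below the resting crests rides over each drum
- bowl: loose chrome float bowl, open cup 54 mm wide and 34 mm high, beside the bank; origin under its centre; leave alone
- driver: loose orange-handled screwdriver, 170 mm long, about 30 mm high, lying beside the bank on its other side; leave alone
- magnet: loose steel magnetic pickup tool, 176 mm long, 14 mm thick; leave alone
- basin: loose pink plastic basin, 240 mm wide, 80 mm high; leave alone
- jar: loose lidded glass jar, 60 mm wide, 75 mm high; leave alone
- spanner: loose steel spanner, 150 mm long, flat; leave alone

How it is judged:
By the outcome, as a careful person would: the job done as asked, in the order asked, and still so for the second after the job is handed in, with the robot touching nothing.
It also fails if it takes over 45 s, if anything falls off the work surface, if the arm or the gripper's body presses on something with over 40 N, if the wrist force passes 120 N, or if a joint passes its speed limit or range.

ROBOT

A 6-joint arm with a two-finger parallel gripper is mounted at the origin on the work surface. World frame = base frame: x ahead of the robot, y to its left, z up, the work surface at z = 0. Lengths are in m, angles in rad, forces in N, time in s.
With the tool pointing down it reaches from about 0.375 to 0.9 m from the base axis. Payload 3.1 kg.
Tool frame: the origin (TCP) lies between the finger pads, 19 mm behind the fingertips; this is the grasp point; z points along the fingers, y is the line along which they close (so a half turn about z gives the same grasp; the last joint's range is limited). The gripper opens to 85 mm and grips with 20 to 120 N. Pads are 22 mm wide; open, the fingers measure 114 mm over their backs; the gripper's body (76 mm by 85 mm) begins 54 mm behind the grasp point. The pads swing forward as they close: fully open they stand 13 mm farther back than shut.
Start: joints at [-1.321, 0.527, 1.433, -0, 1.181, -0.178], TCP at [0.259, -0.569, 0.25] pointing down, gripper open.
Joint ranges: [-3.08, 3.08], [-0.75, 2.2], [0.22, 2.44], [-1.43, 4.57], [0, 2.65], [-2.85, 2.85]. Speed limits (rad/s): [2.79, 2.79, 3.14, 3.14, 3.14, 3.14].

INTERFACE

Orientations are given as a unit quaternion [x, y, z, w].
In Python, from station import manip gives the robot as it stands.
- The arm moves only by the tool drive_effector, called after ">>>" as a command line: name --pt "numbers of a row" for each row, then --argument value for the rest. Schema: {"type":"object","properties":{"moves":{"type":"array","items":{"type":"number"},"minItems":5,"maxItems":100},"clamp_n":{"type":"number"},"only":{"type":"string"},"quiet":{"type":"boolean"},"lines":{"type":"string"}},"required":["moves"],"additionalProperties":false}. moves is one flat list of numbers that holds 1 to 20 rows one after another, with no inner brackets; each row has 5 numbers: dx, dy, dz in fractions of the full range, 1 being 0.75 m, then a turn about the tool's z in fractions of the full range, 1 being 2 rad, then the opening from 0.0 (shut) to 1.0 (fully open); each row is the pose to reach, as a shift and turn from the pose commanded when the call began, along the tool's axes at that moment; what a row does not reach only later rows make up. A row lasts 1/10 s, in which the tool goes at most 0.05 m and 0.15 rad, less where a joint would pass 70% of its speed; a pose out of reach is approached as far as the arm can. The fingers move at their own pace and stop on an object; clamp_n is the grip in N (left out, the last holds). Time passes only in rows, so rows that do not move let the fingers close. The tool returns the time, the measured TCP pose, the force, the opening and the grip force at its end. only (a regular expression) keeps the lines of the reply that match it, lines (a string "A,B") keeps lines A to B, and quiet returns only ok. Input that does not fit is refused with a message, and nothing moves.
- manip.sense(): the state, without advancing time (a new reading comes with each control period).
- manip.snapshot(name): name is "scene" or "side" or "wrist"; returns a dict with "pixels" (384x512x3 uint8, red, green, blue), "range_z" (384x512 float32, m along the optical axis (not along the pixel's ray), 0 where there is no reading), "fov_y" (degrees; the focal length in pixels is half the picture's height over the tangent of half this angle, whatever the lens; pixels are square), "cx", "cy" (the principal point, pixels), "R" (3x3) and "t" (3): a world point X has camera coordinates R X + t; the wrist camera has in their place "hand_eye" (4x4, takes a point from camera to tool coordinates, whose origin is the TCP and whose axes are the flange's). Camera axes: x right, y down, z forward; pixel columns grow to the right and rows downward; lengths in m; the calibration is good to about 2 mm. A picture is of the moment at which its call begins: read the wrist's pose just before it.
- manip.sign_off(): hands the job in; it is judged then, once.
The state is a dict: "t": time; "q": joint angles; "qd": joint speeds; "tau": joint torques, N m; "tcp_pos": TCP position; "tool_rot": TCP orientation; "force": force on the tool from outside, world axes, zero at the start; "ft_torque": the same for the moment, N m; "finger_gap": opening from 0.0 (shut) to 1.0 (fully open); "gripper_force": force on a finger pad.
Only numpy, scipy, OpenCV 4.12 (cv2) and the standard library are available. Lean on these libraries where they do the work, as an engineer would, in place of code of your own. Each camera call takes 0.05 s, during which the arm holds its last target. There are 200 camera calls.

## Working session

There is one attempt and no reset: what is moved stays moved. The work goes in short steps, Python scripts to look and compute and a tool call to move; the robot and the scene stay as the last step left them, time stands still between calls to the robot, and variables do not carry over. Pictures are saved under pics/ and viewed, at most 10 in all, crops included, and the job is handed in when it is done.

```bash
ls; mkdir -p pics; python3 - <<'E'
from station import manip
import cv2,numpy as np
s=manip.sense();print({k:np.round(v,3) for k,v in s.items()})
for n in("scene","side"):
    d=manip.snapshot(n);np.savez(f"pics/{n}.npz",**d);cv2.imwrite(f"pics/{n}.png",d["pixels"][...,::-1])
    print(n,d["fov_y"],d["cx"],d["cy"],d["R"],d["t"])
E
```

```text
pics
station.py
{'t': np.float64(0.0), 'q': array([-1.322,  0.528,  1.434,  0.   ,  1.181, -0.179]), 'qd': array([-0.001,  0.001, -0.002, -0.001,  0.003,  0.   ]), 'tau': array([-1.0000e-03, -4.4236e+01, -1.7802e+01, -0.0000e+00,  8.0000e-03,
       -0.0000e+00]), 'tcp_pos': array([ 0.259, -0.568,  0.249]), 'tool_rot': array([ 0.977,  0.212, -0.   , -0.001]), 'force': array([0.281, 0.789, 0.595]), 'ft_torque': array([0.034, 0.035, 0.006]), 'gripper_force': np.float64(0.0), 'finger_gap': np.float64(1.001)}
scene 51.504198419870804 253.25949224063643 191.98006029178694 [[ 0.03696123  0.99927347 -0.00929557]
 [ 0.68183697 -0.03201803 -0.73080312]
 [-0.73056979  0.02067332 -0.68252502]] [-0.09922617 -0.26707748  1.56319143]
side 50.48438852125003 258.41705850582355 190.12924915564463 [[-0.94593374 -0.32414933  0.01168651]
 [-0.24994638  0.70548461 -0.66318796]
 [ 0.20672728 -0.63025287 -0.74836165]] [0.54159203 0.15087661 1.09829457]
```

View pics/scene.png

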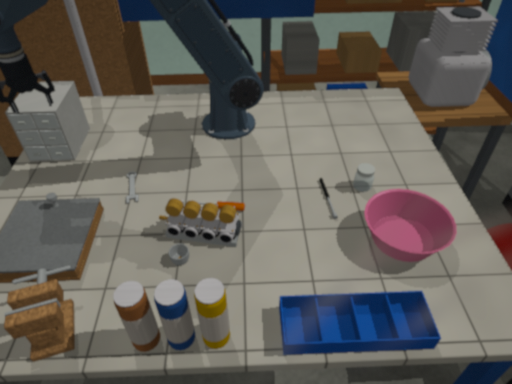

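View pics/side.png

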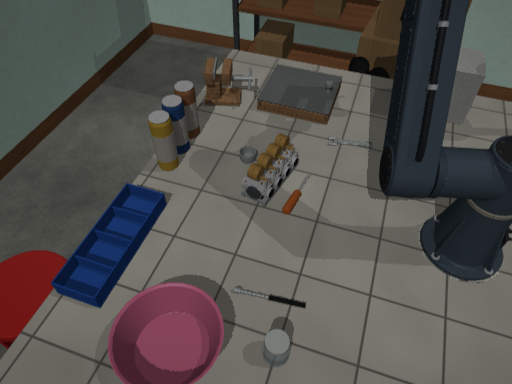

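The scene view shows the four floats at about (175,207), (192,210), (210,213) and (228,214), with the spigot at the left end near (163,217). The side view shows the same row from (285,143) to (255,172), with the throttle disc at the near end.

```bash
cat > h.py <<'E'
import numpy as np,cv2
def world(d):
    H,W=d["range_z"].shape;f=H/2/np.tan(np.radians(float(d["fov_y"]))/2)
    v,u=np.mgrid[:H,:W];z=d["range_z"]
    P=np.stack([(u-d["cx"])/f*z,(v-d["cy"])/f*z,z],-1)
    return P if "hand_eye" in d else (P-d["t"])@d["R"]
E
python3 - <<'E'
from h import *
for n,(u0,v0,u1,v1) in dict(scene=(155,190,245,245),side=(238,125,305,205)).items():
    d=np.load(f"pics/{n}.npz");P=world(d);hsv=cv2.cvtColor(d["pixels"],cv2.COLOR_RGB2HSV)
    m=cv2.inRange(hsv,(10,110,60),(28,255,255))>0
    roi=np.zeros_like(m);roi[v0:v1,u0:u1]=1;m&=roi&(d["range_z"]>0)
    top=m&(P[...,2]>.085)&(P[...,2]<.13)
    Q=P[top];print(n,len(Q),"zmax",np.percentile(Q[:,2],[50,95,99]))
    _,_,c=cv2.kmeans(Q.astype(np.float32),4,None,(3,100,1e-6),10,cv2.KMEANS_PP_CENTERS);c=c[np.argsort(c[:,1])];print(c.round(4))
    low=m&(P[...,2]<.05)&(P[...,2]>.02);L=P[low];print("spigot",len(L),L[np.argsort(L[:,1])][:12].round(3).tolist())
    h=Q[Q[:,2]>np.percentile(Q[:,2],70)];print("crest pts mean",h.mean(0))
    C=d["pixels"][v0-10:v1+10,u0-10:u1+10];cv2.imwrite(f"pics/{n}_c.png",cv2.resize(C,None,fx=6,fy=6,interpolation=2)[...,::-1])
E
```

```text
scene 842 zmax [0.10941632 0.11848544 0.11950332]
[[ 0.5566 -0.1353  0.1066]
 [ 0.5674 -0.0876  0.1071]
 [ 0.5777 -0.0386  0.1069]
 [ 0.587   0.0096  0.1077]]
spigot 127 [[0.53, -0.189, 0.038], [0.534, -0.188, 0.039], [0.532, -0.187, 0.045], [0.529, -0.185, 0.041], [0.534, -0.185, 0.038], [0.532, -0.185, 0.041], [0.531, -0.183, 0.04], [0.53, -0.182, 0.043], [0.535, -0.182, 0.04], [0.533, -0.18, 0.034], [0.535, -0.179, 0.039], [0.531, -0.179, 0.043]]
crest pts mean [ 0.5676524  -0.0612937   0.11684307]
side 563 zmax [0.11111959 0.11710073 0.11862138]
[[ 0.5468 -0.1278  0.1087]
 [ 0.5581 -0.0788  0.1087]
 [ 0.5693 -0.0307  0.109 ]
 [ 0.5799  0.0188  0.108 ]]
spigot 120 [[0.529, -0.192, 0.041], [0.525, -0.189, 0.04], [0.524, -0.187, 0.038], [0.53, -0.185, 0.042], [0.527, -0.182, 0.046], [0.466, -0.029, 0.022], [0.463, -0.028, 0.024], [0.46, -0.027, 0.026], [0.468, -0.026, 0.024], [0.456, -0.025, 0.025], [0.453, -0.024, 0.023], [0.471, -0.024, 0.02]]
crest pts mean [ 0.56456726 -0.05537166  0.11590441]
```

View pics/scene_c.png

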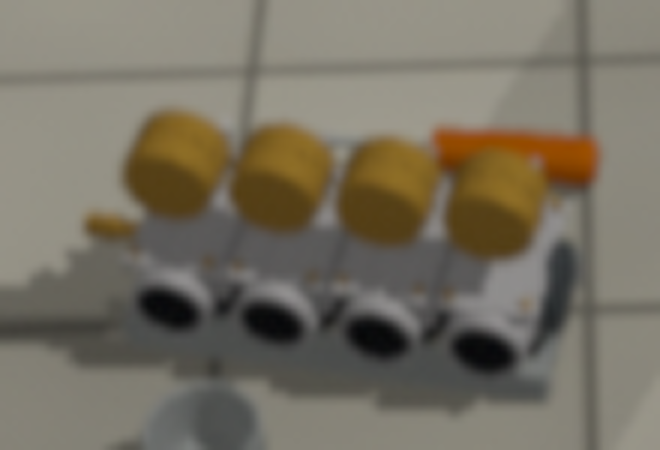

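```bash
python3 - <<'E'
from h import *
for n,(u0,v0,u1,v1) in dict(scene=(155,190,245,245),side=(238,125,305,205)).items():
    d=np.load(f"pics/{n}.npz");P=world(d);hsv=cv2.cvtColor(d["pixels"],cv2.COLOR_RGB2HSV)
    m=cv2.inRange(hsv,(10,110,60),(28,255,255))>0
    roi=np.zeros_like(m);roi[v0:v1,u0:u1]=1;m&=roi&(d["range_z"]>0)
    Q=P[m&(P[...,2]>.085)&(P[...,2]<.13)]
    _,lab,c=cv2.kmeans(Q.astype(np.float32),4,None,(3,100,1e-6),10,cv2.KMEANS_PP_CENTERS)
    o=np.argsort(c[:,1]);e=c[o[3]]-c[o[0]];e=e[:2]/np.hypot(*e[:2]);b=np.array([-e[1],e[0]])
    print(n,"yaw",np.degrees(np.arctan2(e[1],e[0])))
    for k in o:
        q=Q[lab[:,0]==k];
        t=q[q[:,2]>np.percentile(q[:,2],60)]
        S=t[:,:2]@b;A=q[:,:2]@e;mid=(np.percentile(S,3)+np.percentile(S,97))/2;am=(np.percentile(A,2)+np.percentile(A,98))/2
        print(" across ext",np.ptp(np.percentile(S,[3,97])).round(4),"along ext",np.ptp(np.percentile(A,[2,98])).round(4),"centre",(b*mid+e*am).round(4),"ztop",np.percentile(q[:,2],97).round(4))
from station import manip
from scipy.spatial.transform import Rotation as R
s=manip.sense();r=R.from_quat(s["tool_rot"]);print(r.as_matrix().round(4),s["tcp_pos"])
E
```

```text
scene yaw 78.14468
 across ext 0.0272 along ext 0.0376 centre [ 0.5509 -0.1358] ztop 0.119
 across ext 0.0279 along ext 0.037 centre [ 0.5621 -0.0876] ztop 0.1191
 across ext 0.0258 along ext 0.0359 centre [ 0.5727 -0.0382] ztop 0.1184
 across ext 0.0308 along ext 0.0372 centre [0.5818 0.0104] ztop 0.1189
side yaw 77.27851
 across ext 0.0295 along ext 0.0349 centre [ 0.5471 -0.1319] ztop 0.1176
 across ext 0.0285 along ext 0.0375 centre [ 0.5594 -0.081 ] ztop 0.1173
 across ext 0.0269 along ext 0.0348 centre [ 0.5692 -0.0352] ztop 0.1176
 across ext 0.0283 along ext 0.0346 centre [0.5803 0.014 ] ztop 0.1176
[[ 9.099e-01  4.148e-01 -5.000e-04]
 [ 4.148e-01 -9.099e-01  1.900e-03]
 [ 3.000e-04 -1.900e-03 -1.000e+00]] [ 0.25914882 -0.56808703  0.24913974]
```

Careful with the scale: shifts go in shares of 0.75 m and turns go in shares of 2 rad. That gives: 0.4188 m / 0.75 = 0.5584, -0.2333 m / 0.75 = -0.3111, -0.927 rad / 2 = -0.4635.

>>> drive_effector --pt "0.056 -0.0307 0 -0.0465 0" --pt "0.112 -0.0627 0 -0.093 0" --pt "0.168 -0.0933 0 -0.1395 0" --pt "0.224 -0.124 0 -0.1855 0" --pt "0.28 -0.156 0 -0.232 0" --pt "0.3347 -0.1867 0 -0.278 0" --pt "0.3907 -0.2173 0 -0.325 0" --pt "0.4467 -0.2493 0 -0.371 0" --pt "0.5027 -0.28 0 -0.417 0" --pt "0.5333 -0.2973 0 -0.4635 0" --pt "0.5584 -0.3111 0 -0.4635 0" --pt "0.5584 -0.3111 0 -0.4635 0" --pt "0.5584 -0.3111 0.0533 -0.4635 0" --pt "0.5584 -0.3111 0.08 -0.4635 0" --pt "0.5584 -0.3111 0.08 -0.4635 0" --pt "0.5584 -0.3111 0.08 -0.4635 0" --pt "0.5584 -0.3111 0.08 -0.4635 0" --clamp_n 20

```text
refused: moves[0]: [0.056, -0.0307, 0, -0.0465, 0] is not of type 'number' (schema: type "number"). Nothing was moved.
```

Refused on format, not on reach. It needs one flat list, 5 numbers to a row, no inner brackets.

>>> drive_effector --moves '[0.056, -0.0307, 0, -0.0465, 0, 0.112, -0.0627, 0, -0.093, 0, 0.168, -0.0933, 0, -0.1395, 0, 0.224, -0.124, 0, -0.1855, 0, 0.28, -0.156, 0, -0.232, 0, 0.3347, -0.1867, 0, -0.278, 0, 0.3907, -0.2173, 0, -0.325, 0, 0.4467, -0.2493, 0, -0.371, 0, 0.5027, -0.28, 0, -0.417, 0, 0.5333, -0.2973, 0, -0.4635, 0, 0.5584, -0.3111, 0, -0.4635, 0, 0.5584, -0.3111, 0, -0.4635, 0, 0.5584, -0.3111, 0.0533, -0.4635, 0, 0.5584, -0.3111, 0.08, -0.4635, 0, 0.5584, -0.3111, 0.08, -0.4635, 0, 0.5584, -0.3111, 0.08, -0.4635, 0, 0.5584, -0.3111, 0.08, -0.4635, 0]' --clamp_n 20

```text
t: 1.8
tcp_pos: [0.5442, -0.1836, 0.1913]
tool_rot: [0.779, 0.626, 0.0, 0.001]
force: [-0.1, -0.0, 0.4]
finger_gap: -0.001
gripper_force: 0.0
```

```bash
python3 - <<'E'
from station import manip
from h import *
from scipy.spatial.transform import Rotation as R
s=manip.sense();M=R.from_quat(s["tool_rot"]).as_matrix();print(M.round(3),s["tcp_pos"].round(4),np.round(s["force"],2),s["finger_gap"],np.round(s["q"],2))
a=[manip.snapshot(n) for n in("wrist","side","scene")]
np.savez("pics/w1.npz",**a[0]);np.savez("pics/side1.npz",**a[1]);np.savez("pics/scene1.npz",**a[2])
I=np.vstack([np.hstack([cv2.resize(a[0]["pixels"],(400,300)),cv2.resize(a[1]["pixels"][60:240,180:420],(400,300))]),np.hstack([cv2.resize(a[2]["pixels"][120:270,100:300],(400,300)),np.zeros((300,400,3),np.uint8)])])
cv2.imwrite("pics/m1.png",I[...,::-1])
E
```

```text
[[ 0.215  0.977  0.002]
 [ 0.977 -0.215 -0.001]
 [-0.001  0.002 -1.   ]] [ 0.5442 -0.1836  0.1913] [-0.08 -0.04  0.37] -0.0007435855424512933 [-0.52  0.53  1.62 -0.    0.98 -0.3 ]
```

View pics/m1.png

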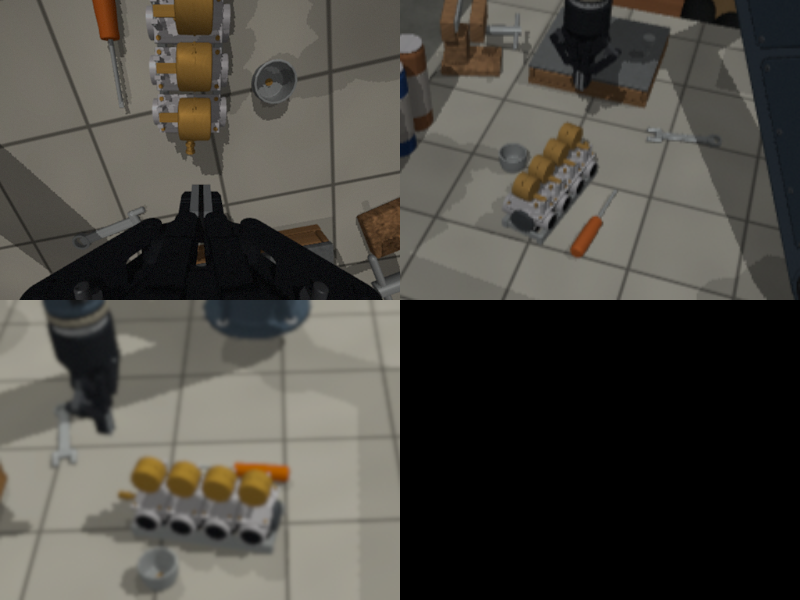

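The wrist view shows the row straight ahead of the shut fingertips, which are at about (200,190). The floats are at (195,118), (195,65) and (193,15), with the spigot at (191,147). I'll measure both in the tool frame.

```bash
python3 - <<'E'
from h import *
d=np.load("pics/w1.npz");P=world(d);H=d["hand_eye"];T=P@H[:3,:3].T+H[:3,3]
hsv=cv2.cvtColor(d["pixels"],cv2.COLOR_RGB2HSV)
m=(cv2.inRange(hsv,(10,110,50),(28,255,255))>0)&(d["range_z"]>0)
tp=np.array([.5442,-.1836,.1913])
q=T[m&(np.abs(T[...,1])<.06)&(T[...,0]<.3)&(T[...,0]>-.02)]
z=.1913-q[:,2]
for lo in np.arange(.02,.24,.01):
    k=(q[:,0]>=lo)&(q[:,0]<lo+.01)&(z>.085)
    if k.sum()>20: print(lo.round(3),k.sum(),"y",np.percentile(q[k,1],[3,97]).round(4),"z",np.percentile(z[k],[50,97]).round(4))
# fingertip
g=T[(d["range_z"]>0)&(np.abs(T[...,1])<.025)&(np.abs(T[...,0])<.03)&(T[...,2]>-.03)&(T[...,2]<.04)]
print("tip",len(g), g.min(0).round(4) if len(g) else "",g.max(0).round(4) if len(g) else "")
t=g[g[:,2]>np.percentile(g[:,2],70)];print(np.percentile(t,[3,50,97],axis=0).round(4),np.percentile(g[:,2],[90,97,99.5]))
E
```

```text
0.02 156 y [-0.0205  0.007 ] z [0.1072 0.1099]
0.03 478 y [-0.0216  0.0076] z [0.113  0.1151]
0.04 559 y [-0.022   0.0074] z [0.1148 0.1161]
0.05 630 y [-0.0219  0.0074] z [0.1121 0.1147]
0.06 400 y [-0.021   0.0074] z [0.104  0.1087]
0.07 359 y [-0.0207  0.0073] z [0.1055 0.1097]
0.08 707 y [-0.0213  0.0077] z [0.1128 0.115 ]
0.09 702 y [-0.0217  0.0075] z [0.1147 0.1163]
0.1 701 y [-0.021   0.0075] z [0.1122 0.1146]
0.11 265 y [-0.0213  0.0076] z [0.1047 0.1087]
0.12 731 y [-0.0208  0.0077] z [0.105 0.11 ]
0.13 998 y [-0.0217  0.0081] z [0.1126 0.1151]
0.14 353 y [-0.0214  0.0081] z [0.1147 0.1162]
tip 3452 [-0.0116 -0.0249 -0.03  ] [0.0151 0.025  0.0163]
[[ 0.0071 -0.0137 -0.0065]
 [ 0.011  -0.0012  0.0026]
 [ 0.0121  0.0116  0.0139]] [0.00596047 0.01163914 0.01466482]
```

Scaled: 0.06 m / 0.75 = 0.08, 0.052 m / 0.75 = 0.0693.

>>> drive_effector --moves '[0, 0, 0.0267, 0, 0, 0, 0, 0.0533, 0, 0, 0, 0, 0.0693, 0, 0, 0, 0, 0.08, 0, 0, 0, 0, 0.08, 0, 0, 0, 0, 0.08, 0, 0, 0, 0, 0.08, 0, 0]'

```text
t: 2.65
tcp_pos: [0.5442, -0.1829, 0.1308]
tool_rot: [0.779, 0.627, 0.0, 0.001]
force: [-0.1, -0.6, 0.1]
finger_gap: -0.002
gripper_force: 0.0
```

```bash
python3 -c "
from station import manip
s=manip.sense();print(s['tcp_pos'],s['force'])"
```

```text
[ 0.54415441 -0.18290628  0.13079639] [-0.1352372  -0.57009161  0.05652036]
```

Scaled: 0.045 m / 0.75 = 0.06, 0.042 m / 0.75 = 0.056.

>>> drive_effector --moves '[0.008, 0, 0, 0, 0, 0.016, 0, 0, 0, 0, 0.024, 0, 0, 0, 0, 0.032, 0, 0, 0, 0, 0.04, 0, 0, 0, 0, 0.048, 0, 0, 0, 0, 0.056, 0, 0, 0, 0, 0.06, 0, 0, 0, 0, 0.06, 0, 0, 0, 0]'

```text
t: 3.55
tcp_pos: [0.5536, -0.138, 0.1302]
tool_rot: [0.779, 0.627, 0.0, 0.0]
force: [0.9, 0.2, 2.3]
finger_gap: -0.005
gripper_force: 1.7
```

```bash
python3 - <<'E'
from station import manip
from h import *
s=manip.sense();print(s['tcp_pos'],s['force'])
a=[manip.snapshot(n) for n in("wrist","side","scene")]
I=np.vstack([np.hstack([cv2.resize(a[0]["pixels"],(400,300)),cv2.resize(a[1]["pixels"][110:200,230:350],(400,300))]),np.hstack([cv2.resize(a[2]["pixels"][180:255,145:245],(400,300)),np.zeros((300,400,3),np.uint8)])])
cv2.imwrite("pics/m2.png",I[...,::-1])
E
```

```text
[ 0.55360656 -0.13799566  0.1302192 ] [0.93152772 0.23211155 2.28770148]
```

View pics/m2.png

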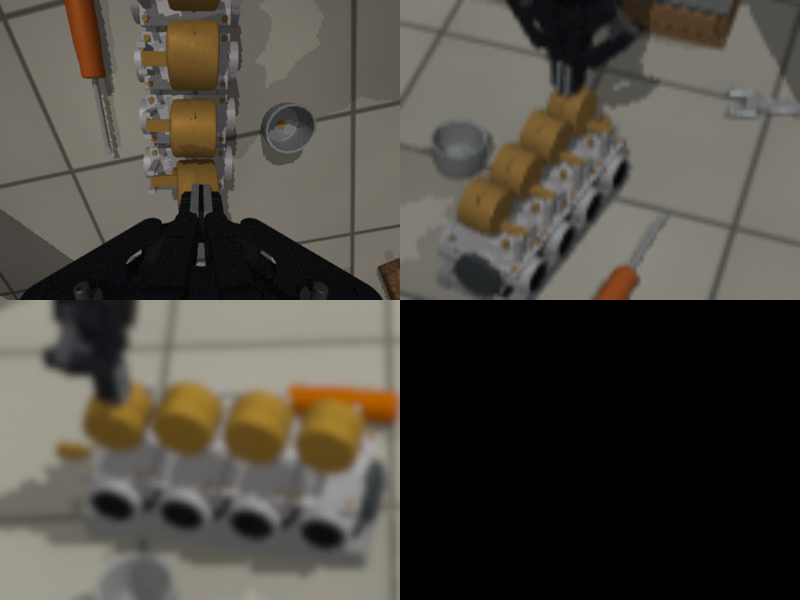

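The shut fingertips rest on float 1's crest, which is slightly dipped, and the bank looks unmoved. About 2 N confirms the depth, so I'll carry on with the sweep.

Scaled: 0.052 m / 0.75 = 0.0693, 0.048 m / 0.75 = 0.064.

>>> drive_effector --moves '[0.008, 0, 0, 0, 0, 0.016, 0, 0, 0, 0, 0.024, 0, 0, 0, 0, 0.032, 0, 0, 0, 0, 0.04, 0, 0, 0, 0, 0.048, 0, 0, 0, 0, 0.056, 0, 0, 0, 0, 0.064, 0, 0, 0, 0, 0.0693, 0, 0, 0, 0]'

```text
t: 4.6
tcp_pos: [0.5646, -0.0872, 0.1302]
tool_rot: [0.779, 0.627, 0.0, 0.0]
force: [-0.6, -2.0, 3.5]
finger_gap: -0.003
gripper_force: 1.5
```

```bash
python3 - <<'E'
from station import manip
from h import *
d=manip.snapshot("wrist");s=manip.sense();print(s['tcp_pos'],s['force'])
H=d["hand_eye"];T=world(d)@H[:3,:3].T+H[:3,3]
hsv=cv2.cvtColor(d["pixels"],cv2.COLOR_RGB2HSV)
m=(cv2.inRange(hsv,(10,110,50),(28,255,255))>0)&(d["range_z"]>0)
q=T[m&(np.abs(T[...,1])<.06)&(T[...,0]<.3)&(T[...,0]>.02)];z=s['tcp_pos'][2]-q[:,2]
for lo in np.arange(.02,.14,.01):
    k=(q[:,0]>=lo)&(q[:,0]<lo+.01)&(z>.085)
    if k.sum()>20: print(lo.round(3),"y",np.percentile(q[k,1],[3,97]).round(4),"z",np.percentile(z[k],[50,97]).round(4))
E
```

```text
[ 0.56461258 -0.08676542  0.13017925] [ 0.69881719 -1.20628629  3.14302825]
0.02 y [-0.0184  0.0081] z [0.1063 0.1084]
0.03 y [-0.0199  0.0088] z [0.1121 0.1143]
0.04 y [-0.02    0.0092] z [0.1146 0.1159]
0.05 y [-0.0201  0.0092] z [0.1127 0.1151]
0.06 y [-0.0196  0.0089] z [0.1048 0.1099]
0.07 y [-0.019   0.0087] z [0.1045 0.1084]
0.08 y [-0.0197  0.0092] z [0.1119 0.1146]
0.09 y [-0.0202  0.0093] z [0.1145 0.116 ]
0.1 y [-0.0197  0.0091] z [0.1128 0.1149]
0.11 y [-0.0195  0.009 ] z [0.1069 0.1101]
```

The remaining crests are 46 mm and 96 mm ahead at 116 mm height, so the bank hasn't shifted. I'll go over float 3.

Scaled: 0.048 m / 0.75 = 0.064, 0.042 m / 0.75 = 0.056.

>>> drive_effector --moves '[0.008, 0, 0, 0, 0, 0.016, 0, 0, 0, 0, 0.024, 0, 0, 0, 0, 0.032, 0, 0, 0, 0, 0.04, 0, 0, 0, 0, 0.048, 0, 0, 0, 0, 0.056, 0, 0, 0, 0, 0.064, 0, 0, 0, 0]'

```text
t: 5.45
tcp_pos: [0.575, -0.0405, 0.1303]
tool_rot: [0.779, 0.627, 0.0, 0.0]
force: [0.5, -1.6, 2.8]
finger_gap: -0.002
gripper_force: 1.5
```

>>> drive_effector --moves '[0.008, 0, 0, 0, 0, 0.016, 0, 0, 0, 0, 0.024, 0, 0, 0, 0, 0.032, 0, 0, 0, 0, 0.04, 0, 0, 0, 0, 0.048, 0, 0, 0, 0, 0.056, 0, 0, 0, 0, 0.064, 0, 0, 0, 0]'

```text
t: 6.25
tcp_pos: [0.5853, 0.0063, 0.1303]
tool_rot: [0.779, 0.627, 0.0, 0.0]
force: [-0.1, -2.1, 2.7]
finger_gap: 0.002
gripper_force: 1.5
```

Scaled: -0.12 m / 0.75 = -0.16, -0.09 m / 0.75 = -0.12.

>>> drive_effector --moves '[0.008, 0, 0, 0, 0, 0.016, 0, 0, 0, 0, 0.024, 0, 0, 0, 0, 0.032, 0, 0, 0, 0, 0.04, 0, 0, 0, 0, 0.048, 0, 0, 0, 0, 0.056, 0, 0, 0, 0, 0.0613, 0, 0, 0, 0, 0.0613, 0, 0, 0, 0, 0.0613, 0, -0.0267, 0, 0, 0.0613, 0, -0.0667, 0, 0, 0.0613, 0, -0.12, 0, 0, 0.0613, 0, -0.16, 0, 0, 0.0613, 0, -0.16, 0, 0, 0.0613, 0, -0.16, 0, 0, 0.0613, 0, -0.16, 0, 0]'

```text
t: 7.85
tcp_pos: [0.5938, 0.0508, 0.2488]
tool_rot: [0.779, 0.627, -0.001, -0.001]
force: [0.8, -0.4, -0.5]
finger_gap: -0.003
gripper_force: 0.0
```

```bash
python3 - <<'E'
from station import manip
from h import *
a=[manip.snapshot(n) for n in("side","scene")]
for n,d in zip(("side","scene"),a):
    o=np.load(f"pics/{n}.npz")
    roi=(slice(125,205),slice(238,305)) if n=="side" else (slice(190,245),slice(155,245))
    df=cv2.absdiff(d["pixels"],o["pixels"]).max(-1)[roi];print(n,(df>40).sum(),df.mean())
I=np.hstack([cv2.resize(a[0]["pixels"][100:220,220:380],(400,300)),cv2.resize(a[1]["pixels"][170:290,120:280],(400,300))])
cv2.imwrite("pics/m3.png",I[...,::-1])
E
```

```text
side 386 15.226305970149253
scene 34 8.085454545454546
```

View pics/m3.png

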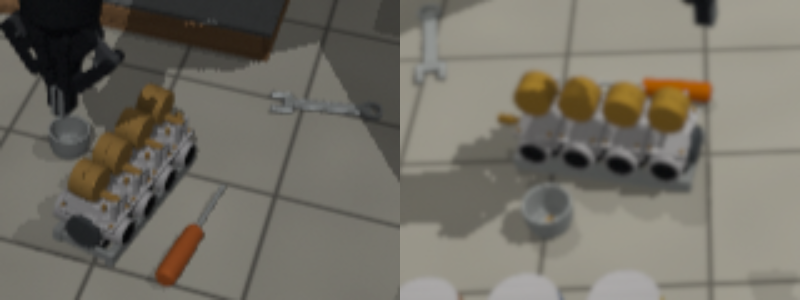

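All four floats are back up, the bank, bowl and driver are in place, and the gripper is clear above them.

```bash
python3 -c "
from station import manip
print(manip.sign_off())"
```

```text
the job is handed in; nothing more can be done
None
```

I swept the fingertips once along the floats from the spigot end, pausing at or near each crest, with 2–3 N of upward force read on each. All four sprang back, the bank and bench items looked unmoved, and the job was handed in about 8 s in.

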